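# Index the banding wheel and set its brake

### The arm

A 6-joint arm with a two-finger parallel gripper is mounted at the origin on a cart in front of the work surface, level with it; the furniture and walls round the work are solid. World frame = base frame: x ahead of the robot, y to its left, z up, the work surface at z = 0. Lengths are in m, angles in rad, forces in N, time in s.
With the tool pointing down it reaches from about 0.225 to 0.875 m from the base axis. Payload 3.4 kg.
Tool frame: the origin (TCP) lies midway between the tips of the shut fingers; the grasp point (between the pads) lies arm.pinch_z behind it (arm.pinch_z is the distance from the TCP to the grasp point, in m); z points along the fingers, x is the direction in which the jaws open and shut, and the axes are right-handed (so a half turn about z gives the same grasp; the last joint's range is limited). The gripper opens to 85 mm and grips with 20 to 120 N. Pads are 22 mm wide; open, the fingers measure 114 mm over their backs; the gripper's body (76 mm by 85 mm) begins 54 mm behind the grasp point. The pads swing forward as they close: fully open they stand 13 mm farther back than shut.
Start: joints at [1.103, 0.276, 1.505, -0, 1.361, -0.121], TCP at [0.195, 0.541, 0.231] pointing down, gripper open.
Joint ranges: [-2.89, 2.89], [-0.75, 2.08], [0.22, 2.7], [-1.18, 4.32], [0.11, 2.71], [-2.7, 2.7]. Speed limits (rad/s): [2.57, 2.57, 3.14, 3.14, 3.14, 3.14].

### API

Orientations are given as a 3x3 rotation matrix whose columns are the frame's x, y, z axes.
In Python, from rig import arm, optics gives the robot as it stands. The module is installed in compiled form; this text tells all that it offers. Calls block until the motion is done:
- arm.move_ptp(position, orientation): joint-space move of the TCP to a pose.
- arm.movel(position, rotation=None, velocity=0.15): straight line of the TCP; rotation=None keeps the orientation; velocity is the mean speed in m/s.
- arm.move_joints(angles): joint-space move.
- arm.grip(opening): finger opening in m; the grip force is fixed at half the most; returns when the fingers have stopped.
- arm.wait(seconds).
- arm.ik(position, orientation): joint angles nearest the present ones, or None.
- arm.sense(): the state.
- optics.read_camera(name): name is "scene" or "top"; returns a dict with "img" (400x640x3 uint8, red, green, blue), "range_z" (400x640 float32, m along the optical axis (not along the pixel's ray), 0 where there is no reading), "K" (3x3 intrinsics, pixels), "eye" and "attitude" of the camera in the world. Camera axes: x right, y down, z forward; pixel columns grow to the right and rows downward; lengths in m; the calibration is good to about 2 mm. A picture is of the moment at which its call begins.
A pose or a line that the arm cannot do raises arm.PlanningError and nothing moves.
- arm.close_job(): hands the job in, once; it reports no verdict.
The state is a dict: "clock": time; "joint_positions": joint angles; "qvel": joint speeds; "effort": joint torques, N m; "position": TCP position; "tcp_rot": TCP orientation; "ft_force": force on the tool from outside, world axes, zero at the start; "moment": the same for the moment, N m; "finger_gap": finger opening in m.
Only numpy, scipy, OpenCV 4.12 (cv2) and the standard library are available. Lean on these libraries where they do the work, as an engineer would, in place of code of your own. Each camera call takes 0.05 s, during which the arm holds its last target.

### The job

Push the upright tab of the banding wheel round, with the tumbler riding on it, until its pointer points at the middle of the cross-shaped clay block. Then push the brake's thumb plate fully in, with the pointer still on the cross, and draw the hand clear. Only push, with the fingers: do not touch, lift or upset the tumbler, and leave everything else on the bench as it stands.

Things in the scene. Friction and masses are not known exactly. Their poses are not given: they have to be found in the camera images.
- index_base: banding wheel's fixed part: dark foot 100 mm across in the right-hand tray, round plywood plate 280 mm across, plate top 45 mm above the origin. Origin: under the foot, on the upright axis. Its yaw varies up to 0.5 rad. The brake is at its -y edge; five clay blocks sit 118 mm from the axis at 152, 104, 56, 8, -40 degrees from its +x (anticlockwise from above), order varying
- wheel (a joint): turning head: aluminium disc 116 mm across, top 63 mm above the base's origin; one steel arm with an upright tab and a pointer nose ending 112 mm from the axis. Value: pointer's angle (rad) from the base's +x, anticlockwise from above; starts in -3.13..-1.33. Turns either way past a full turn (stops at -7, 7), about 1.5 N at the tab; stays where left, by friction; no spring or clicks
- tab (a point): point on the upright steel tab, 85 mm from the axis, 105 mm above the base's origin. The tab is 8 mm thick (along the turning direction), spans 70 to 100 mm from the axis, and rises from 61 to 125 mm above the base's origin; the arm below it is 16 mm wide, top at 64 mm. x points outward along the pointer, z up; it turns with the wheel
- brake (a joint): brake slide: 0 = out (as it starts), 0.015 = fully in (m). It slides straight inward toward the wheel's axis (the base's +y), with about 3 N of friction, to a firm stop, stays where it is left, and moving it does not disturb the wheel
- thumb_plate (a point): middle of the outer face of the brake's upright dark thumb plate, which is pushed inward (along the base's +y). It moves with the slide: 134 mm from the axis when out, 119 when in; 70 mm above the base's origin. The plate is 36 mm wide, 10 mm thick, and rises from 49 to 85 mm above the base's origin
- cross_top (a point): centre of the top of the cross-shaped index block, the target mark, 118 mm from the wheel's axis, 55 mm above the base's origin
- tumbler_mid (a point): centre, half-way up, of the leather-hard clay tumbler standing loose near the middle of the wheel head (68 mm across, 89 tall; its rim is 152 mm above the base's origin). It rides round with the wheel
- block_cross: index block of fired clay, fixed on the plate, 10 mm tall: plus-shaped cross, 38 mm over its arms, arms 11 mm wide; THE TARGET. Origin: centre of its underside
- block_round: index block of fired clay, fixed on the plate, 10 mm tall: plain round disc, 30 mm across. Origin: centre of its underside
- block_square: index block of fired clay, fixed on the plate, 10 mm tall: square, 28x28 mm. Origin: centre of its underside
- block_bar: index block of fired clay, fixed on the plate, 10 mm tall: bar, 34x11 mm. Origin: centre of its underside
- block_ring: index block of fired clay, fixed on the plate, 10 mm tall: round with a raised rim and a hollow middle, 32 mm across. Origin: centre of its underside
- slip_jar: bystander, loose on the bench to the right of the wheel: glaze jar with a black lid and red-brown body, 58 mm across, 73 tall. Origin: centre of its underside
- pale_jar: bystander, loose on the bench to the right of the wheel: glaze jar with a black lid and pale body, 58 mm across, 73 tall. Origin: centre of its underside
- water_cup: bystander, loose on the bench to the right of the wheel: white enamel cup, 72 mm across, 64 tall. Origin: centre of its underside
- test_tile: bystander, loose on the bench to the right of the wheel: small fired test tile with a hole, 72x40x9 mm. Origin: centre of its underside
- stamp: bystander, loose on the bench to the right of the wheel: turned wooden stamp standing upright, 27 mm across, 61 tall. Origin: centre of its underside
- wood_rib: bystander, loose on the bench to the right of the wheel: flat wooden throwing rib, 66x104x9 mm. Origin: centre of its underside
- brush: bystander, loose on the bench to the right of the wheel: brush with a blue handle, 206 mm long, 12 thick, lying along its y axis. Origin: centre of its underside
- tumbler: the same tumbler as a whole; origin: centre of its underside
Things that resemble listed ones, but are neither listed nor needed, are in the scene too. Leave any blue look-alike of the tumbler alone.

How it is judged:
On the way, in this order (a step that is already met when the one before it is completed fails the run):
1. the pointer is at the middle of the cross block and the wheel is still, with the brake still out (y of cross_top in the frame of tab between -0.01 and 0.01 m and x of cross_top in the frame of tab above 0 m and velocity of joint wheel between -0.05 and 0.05 rad/s and value of joint brake below 0.006 m), for 0.2 s.
2. the brake is pushed fully in with the pointer at the cross (y of cross_top in the frame of tab between -0.01 and 0.01 m and x of cross_top in the frame of tab above 0 m and value of joint brake above 0.012 m), for 0.2 s.
At the end, for the whole second after the job is handed in: The line through the wheel's axis and pointer passes within 10 mm of the centre of the cross block, on the pointer's side; the wheel is still; the brake is pushed in at least 12 of its 15 mm; the tumbler stands upright on the head, within 18 mm of the axis (all of step 2 and velocity of joint wheel between -0.05 and 0.05 rad/s and angle between tumbler_mid's own z axis and vertical below 0.15 rad and horizontal distance between tumbler_mid and index_base below 0.018 m and height (world z) of tumbler_mid between 0.1 and 0.12 m); the robot touches nothing.
It fails at once if the robot touches the tumbler (contact force between any of the fingers, the arm and tumbler above 0.5 N).
It fails at once if the tumbler is lifted, tipped or shifted off the middle of the wheel (not (angle between tumbler_mid's own z axis and vertical below 0.15 rad and horizontal distance between tumbler_mid and index_base below 0.018 m and height (world z) of tumbler_mid between 0.1 and 0.12 m)).
It fails at once if a bystander is moved more than 15 mm (distance of any of slip_jar, pale_jar, water_cup, test_tile, stamp, wood_rib, brush from where it was at the start of the episode above 0.015 m).
It also fails if it takes over 58 s, if anything falls off the work surface, if the arm or the gripper's body presses on something with over 40 N, if the wrist force passes 120 N, or if a joint passes its speed limit or range.

## Working session

There is one attempt and no reset: what is moved stays moved. The work goes in short steps, each a Python script; the robot and the scene stay as the last script left them, time stands still between calls to the robot, and variables do not carry over. Pictures are saved under pics/ and viewed, and the job is handed in when it is done.

```bash
mkdir -p pics; python3 - <<'E'
from rig import arm, optics
import cv2, pickle
d={}
for n in("scene","top"):
    c=optics.read_camera(n); d[n]=c
    cv2.imwrite(f"pics/{n}0.png",c["img"][:,:,::-1]); print(n,c["K"],c["eye"],c["attitude"])
pickle.dump(d,open("cam0.pkl","wb"))
s=arm.sense(); print(s["clock"],s["position"],s["tcp_rot"],s["ft_force"],s["finger_gap"],arm.pinch_z)
E
```

```text
scene [[434.38823117   0.         318.57224263]
 [  0.         434.38823117 202.13805119]
 [  0.           0.           1.        ]] [-0.33027642 -0.66106256  0.72587241] [[ 0.64318711 -0.35884561  0.67641715]
 [-0.76532333 -0.32931037  0.5530234 ]
 [ 0.02430117 -0.87337535 -0.48644111]]
top [[399.06864103   0.         321.15277252]
 [  0.         399.06864103 196.00959003]
 [  0.           0.           1.        ]] [0.36230752 0.07768956 1.16354515] [[-0.00284542 -0.98300598  0.1835515 ]
 [-0.99995018  0.00455317  0.00888318]
 [-0.00956796 -0.18351708 -0.98296996]]
0.1 [0.19522715 0.54034677 0.23054386] [[ 3.39887319e-01  9.40465883e-01 -7.29875494e-04]
 [ 9.40464815e-01 -3.39888044e-01 -1.43116785e-03]
 [-1.59404049e-03 -1.99986418e-04 -9.99998710e-01]] [ 1.34753193 -0.79149355  0.3636935 ] 0.08544477637335975 0.0187
```

View pics/scene0.png

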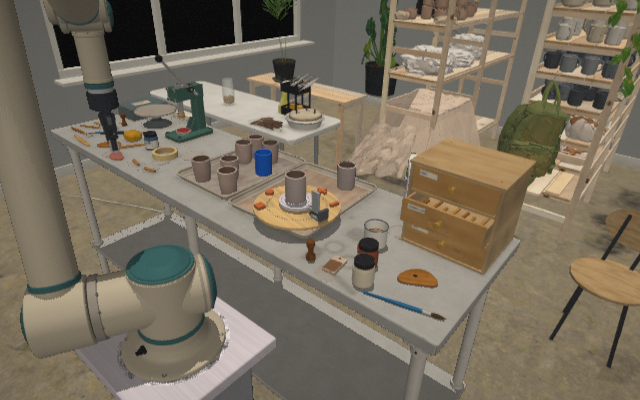

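View pics/top0.png

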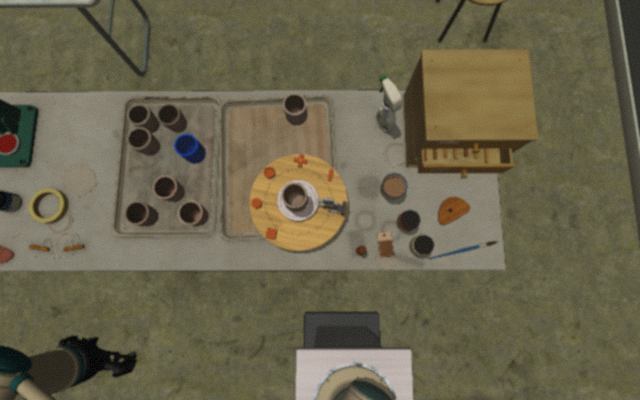

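```bash
python3 - <<'E'
import cv2
a=cv2.imread("pics/top0.png")[145:260,235:455]; cv2.imwrite("pics/topz.png",cv2.resize(a,None,fx=3.6,fy=3.6,interpolation=cv2.INTER_CUBIC))
a=cv2.imread("pics/scene0.png")[150:245,235:365]; cv2.imwrite("pics/scz.png",cv2.resize(a,None,fx=6,fy=6,interpolation=cv2.INTER_CUBIC))
E
```

```text
(no output)
```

View pics/topz.png

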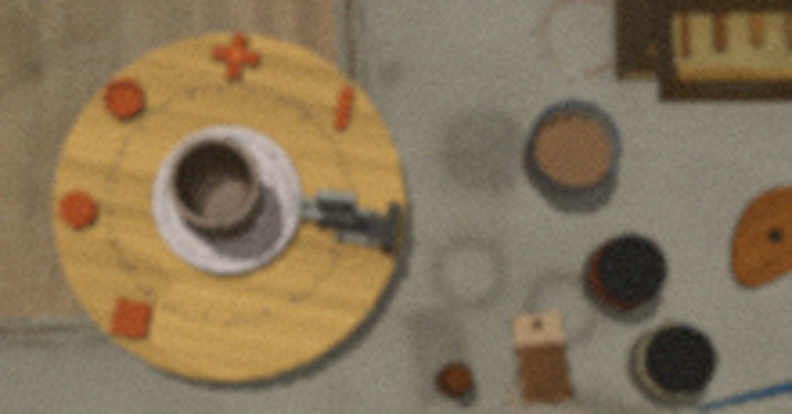

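View pics/scz.png

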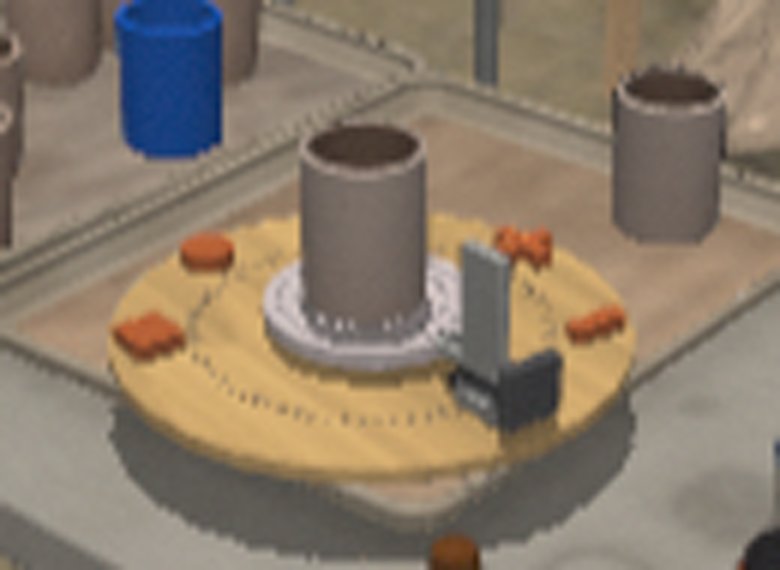

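```bash
cat > h.py <<'E'
import numpy as np, cv2, pickle
def ray(c,u,v):
    K=c["K"]; d=np.array([(u-K[0,2])/K[0,0],(v-K[1,2])/K[1,1],1.0]); return np.asarray(c["eye"]),np.asarray(c["attitude"])@d
def onplane(c,u,v,z):
    e,d=ray(c,u,v); return e+d*(z-e[2])/d[2]
def cloud(c):
    K=c["K"]; v,u=np.mgrid[:400,:640]; z=c["range_z"]
    P=np.stack([(u-K[0,2])/K[0,0]*z,(v-K[1,2])/K[1,1]*z,z],-1)
    return P@np.asarray(c["attitude"]).T+np.asarray(c["eye"])
def blobs(c,z,ctr=None):
    hsv=cv2.cvtColor(c["img"],cv2.COLOR_RGB2HSV)
    m=cv2.inRange(hsv,(0,150,120),(12,255,255))
    n,l,st,ce=cv2.connectedComponentsWithStats(m)
    return [(st[i,4],ce[i],onplane(c,*ce[i],z)) for i in range(1,n) if st[i,4]>=12]
E
python3 - <<'E'
from h import *
d=pickle.load(open("cam0.pkl","rb"))
for n in d:
    print(n)
    for a,ce,p in blobs(d[n],.06): print(a,ce.round(1),p.round(4))
P=cloud(d["top"])
for nm,(u,v) in dict(plate=(275,230),plate2=(310,240),cross=(301,161),disc=(284,200),bench=(380,220),tray=(245,150),tab=(330,203),arm=(322,203),thumb=(344,208),noz=(341,203)).items(): print(nm,P[v,u].round(4))
# tall stuff around wheel
S=P[145:260,235:370]
E
```

```text
scene
32 [182.7 129.6] [0.6928 0.9593 0.06  ]
39 [269.1 191.4] [0.541  0.2621 0.06  ]
37 [322.5 190.3] [0.6661 0.1381 0.06  ]
25 [333.7 203.2] [0.6228 0.0566 0.06  ]
52 [259.2 205.1] [0.4569 0.219  0.06  ]
top
73 [300.  160.3] [0.6727 0.1479 0.06  ]
85 [269.  172.1] [0.6383 0.236  0.06  ]
36 [330.1 174.4] [0.6307 0.0621 0.06  ]
74 [256.  202.8] [0.5498 0.2706 0.06  ]
91 [271.1 233.2] [0.4642 0.2267 0.06  ]
plate [0.4732 0.216  0.0591]
plate2 [0.4461 0.1193 0.0468]
cross [0.6721 0.1454 0.0546]
disc [0.5416 0.1828 0.1496]
bench [ 0.5072 -0.0838  0.0009]
tray [0.7214 0.3181 0.0047]
tab [0.5427 0.0634 0.0931]
arm [0.5477 0.0853 0.0643]
thumb [0.5289 0.0255 0.0926]
noz [0.5499 0.0317 0.0497]
```

```bash
cat >> h.py <<'E'
def fit(Q):
    # rows ordered 152,104,56,8,-40
    A=np.radians([152,104,56,8,-40]); M=.118*np.c_[np.cos(A),np.sin(A)]
    mc,qc=M.mean(0),Q.mean(0); X=M-mc;Y=Q-qc
    y=np.arctan2((X[:,0]*Y[:,1]-X[:,1]*Y[:,0]).sum(),(X*Y).sum())
    R=np.array([[np.cos(y),-np.sin(y)],[np.sin(y),np.cos(y)]])
    t=qc-R@mc; return t,y,(Q-(M@R.T+t))
E
python3 - <<'E'
from h import *
d=pickle.load(open("cam0.pkl","rb"))
for z in(.054,.058):
  for n,o in(("top",[4,3,1,0,2]),("scene",[4,1,None,2,3])):
    b=blobs(d[n],z)
    if n=="scene":
        print([x[1].round() for x in b]); continue
    t,y,r=fit(np.array([b[i][2][:2] for i in o])); print(n,z,t.round(4),y.round(4),(r*1e3).round(1).tolist())
# plate ellipse centre by colour
c=d["top"];P=cloud(c)
m=(P[...,2]>.10)&(P[...,2]<.145)&(np.hypot(P[...,0]-.555,P[...,1]-.15)<.14)
for lo,hi in((.068,.088),(.088,.11),(.11,.127),(.127,.142),(.146,.17)):
    for n in d:
        P=cloud(d[n]); m=(P[...,2]>lo)&(P[...,2]<hi)&(np.hypot(P[...,0]-.555,P[...,1]-.15)<.16)
        q=P[m]; q1=q[q[:,1]<.09]
        print(n,lo,hi,len(q),q.mean(0).round(4), "tab/brk:",len(q1), q1.mean(0).round(4) if len(q1) else '',q1.min(0).round(4) if len(q1) else '',q1.max(0).round(4) if len(q1) else '')
E
```

```text
top 0.054 [0.557  0.1536] -0.1877 [[-0.3, 0.0], [0.5, 0.3], [-0.2, -0.5], [-0.5, 0.3], [0.5, -0.2]]
[array([183., 130.]), array([269., 191.]), array([323., 190.]), array([334., 203.]), array([259., 205.])]
top 0.058 [0.5562 0.1532] -0.1877 [[0.2, -0.1], [0.7, 0.0], [-0.4, -0.7], [-0.8, 0.5], [0.3, 0.3]]
[array([183., 130.]), array([269., 191.]), array([323., 190.]), array([334., 203.]), array([259., 205.])]
scene 0.068 0.088 241 [0.5348 0.0896 0.0782] tab/brk: 123 [0.5354 0.0408 0.0785] [0.5122 0.0184 0.0681] [0.5492 0.089  0.0879]
top 0.068 0.088 353 [0.5515 0.1401 0.074 ] tab/brk: 53 [0.5348 0.042  0.0809] [0.5131 0.0194 0.0682] [0.5525 0.0881 0.0878]
scene 0.088 0.11 180 [0.5371 0.1183 0.0989] tab/brk: 51 [0.5441 0.0651 0.0992] [0.5402 0.0515 0.0884] [0.5508 0.0825 0.1096]
top 0.088 0.11 103 [0.5498 0.1207 0.0969] tab/brk: 33 [0.5356 0.0467 0.093 ] [0.5158 0.0225 0.0881] [0.5462 0.0824 0.1082]
scene 0.11 0.127 153 [0.5379 0.1188 0.1187] tab/brk: 46 [0.5446 0.0672 0.1192] [0.539  0.0541 0.1104] [0.5522 0.0855 0.1269]
top 0.11 0.127 81 [0.5508 0.1255 0.1197] tab/brk: 29 [0.5456 0.0693 0.1219] [0.5418 0.0556 0.11  ] [0.5511 0.0823 0.1268]
scene 0.127 0.142 153 [0.5466 0.1506 0.135 ] tab/brk: 2 [0.545  0.0713 0.1279] [0.5436 0.0643 0.1276] [0.5463 0.0783 0.1283]
top 0.127 0.142 72 [0.5528 0.14   0.1332] tab/brk: 16 [0.546  0.0684 0.1293] [0.5418 0.0559 0.1273] [0.5501 0.0822 0.1318]
scene 0.146 0.17 112 [0.5496 0.154  0.1506] tab/brk: 0   
top 0.146 0.17 195 [0.553  0.1562 0.1532] tab/brk: 0
```

```bash
cat >> h.py <<'E'
C=np.array([.5565,.1534]); YAW=-.1877; TGT=np.radians(8)+YAW
def pose(th,s,z,r=.087,flip=1):
    rh=np.array([np.cos(th),np.sin(th)]); tt=np.array([-rh[1],rh[0]])
    p=C+r*rh-s*tt; y=flip*np.r_[tt,0]; zz=np.array([0,0,-1.]); R=np.c_[np.cross(y,zz),y,zz]
    return np.r_[p,z],R
def brk(rad,z,flip=1):
    a=YAW-np.pi/2; n=np.array([np.cos(a),np.sin(a)]); p=C+rad*n
    y=flip*np.r_[-n,0]; zz=np.array([0,0,-1.]); R=np.c_[np.cross(y,zz),y,zz]
    return np.r_[p,z],R
def tabang(c,lo=.095,hi=.133):
    P=cloud(c); dx=P[...,:2]-C; r=np.hypot(dx[...,0],dx[...,1])
    m=(P[...,2]>lo)&(P[...,2]<hi)&(r>.062)&(r<.108); return P[m]
E
python3 - <<'E'
from h import *
from rig import arm
d=pickle.load(open("cam0.pkl","rb"))
for f in(1,-1):
  for th in np.radians([-97,-70,-40,-3]): 
    q=arm.ik(*pose(th,.015,.102,flip=f)); print(f,th.round(2),None if q is None else np.round(q,2))
  for z in(.062,.2):
    q=arm.ik(*brk(.145,z,f)); print("brk",f,None if q is None else np.round(q,2))
# pixel check of the top camera tab top: darkish patch
for n in d:
  q=tabang(d[n]); 
  if len(q):
    print(n,len(q),q.mean(0).round(4),np.degrees(np.arctan2(*(q.mean(0)[:2]-C)[::-1])).round(1))
c=d["top"];P=cloud(c);m=(P[...,2]>.148)&(P[...,2]<.165)&(np.hypot(P[...,0]-C[0],P[...,1]-C[1])<.06)
print("rim",P[m].mean(0), P[m].min(0),P[m].max(0))
E
```

```text
1 -1.69 [-0.    0.32  1.78 -0.    1.03 -1.45]
1 -1.22 [-0.01  0.38  1.7  -0.    1.07 -1.92]
1 -0.7 [ 0.03  0.43  1.6  -0.    1.11 -2.42]
1 -0.05 None
brk 1 None
brk 1 None
-1 -1.69 [-0.    0.32  1.78 -0.    1.03  1.69]
-1 -1.22 [-0.01  0.38  1.7  -0.    1.07  1.22]
-1 -0.7 [ 0.03  0.43  1.6  -0.    1.11  0.73]
-1 -0.05 [ 0.1   0.48  1.51 -0.    1.15  0.15]
brk -1 [-0.11  0.36  1.85 -0.    0.93  0.08]
brk -1 [-0.11  0.23  1.65 -0.    1.26  0.08]
scene 84 [0.5444 0.0666 0.1121] -97.9
top 54 [0.5453 0.0691 0.1206] -97.6
rim [0.55317315 0.15630746 0.15345325] [0.51990288 0.12331291 0.14841269] [0.5865317  0.18815057 0.16113195]
```

```bash
python3 - <<'E'
from h import *
from rig import arm,optics
arm.grip(0.0)
th=np.radians(-97)
p,R=pose(th,.045,.24,flip=-1); arm.move_ptp(p,R); 
p,R=pose(th,.045,.102,flip=-1); arm.movel(p,R,velocity=.12)
s=arm.sense(); print(s["clock"],s["position"].round(4) if hasattr(s["position"],"round") else s["position"],s["finger_gap"],s["ft_force"])
c=optics.read_camera("top"); cv2.imwrite("pics/t1.png",cv2.resize(c["img"][140:270,230:390,::-1],None,fx=4,fy=4))
c=optics.read_camera("scene"); cv2.imwrite("pics/s1.png",cv2.resize(c["img"][100:260,220:400,::-1],None,fx=3.6,fy=3.6))
E
```

```text
4.1833 [0.5019 0.0726 0.1027] 0.00023922836031697953 [ 0.81327926  0.45244827 -0.16939046]
```

View pics/s1.png

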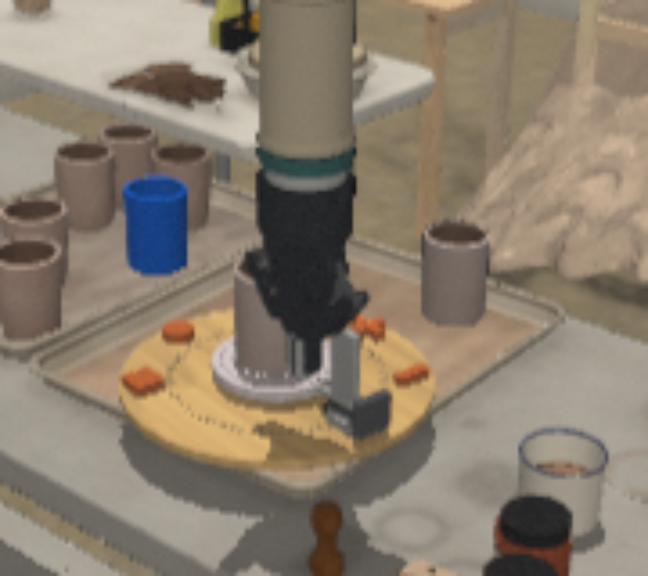

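View pics/t1.png

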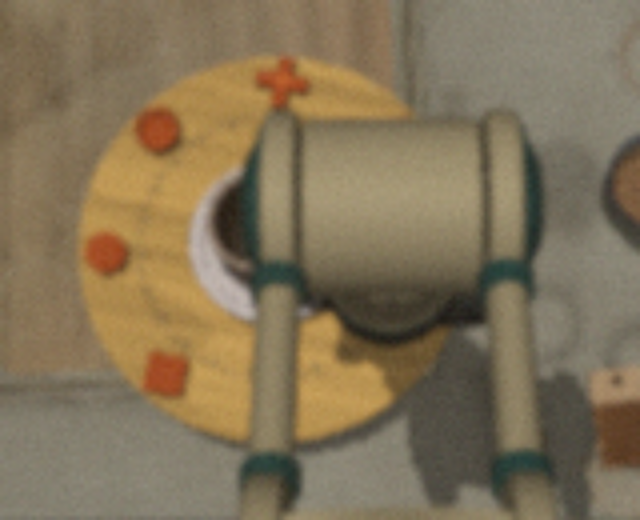

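```bash
python3 - <<'E'
from h import *
from rig import arm,optics
c=optics.read_camera("scene"); pickle.dump(c,open("c1.pkl","wb"))
s=arm.sense(); p=np.array(s["position"]); R=np.array(s["tcp_rot"])
P=cloud(c); L=(P-p)@R   # tool coords
img=c["img"].astype(int).max(-1)
m=(abs(L[...,0])<.09)&(abs(L[...,1])<.06)&(L[...,2]<.004)&(L[...,2]>-.16)&(P[...,2]>.08)&(img<70)
for a in np.arange(-.15,.0,.01):
    k=m&(L[...,2]>a)&(L[...,2]<=a+.01); q=L[k]
    if len(q): print(f"{a:.2f}",len(q),"x",q[:,0].min().round(3),q[:,0].max().round(3),"y",q[:,1].min().round(3),q[:,1].max().round(3))
E
```

```text
-0.15 87 x -0.012 0.04 y -0.015 0.041
-0.14 83 x -0.011 0.04 y -0.017 0.04
-0.13 39 x -0.002 0.039 y -0.007 0.038
-0.12 50 x -0.015 0.043 y -0.006 0.016
-0.11 96 x -0.038 0.047 y -0.004 0.023
-0.10 93 x -0.056 0.06 y -0.01 0.024
-0.09 104 x -0.059 0.063 y -0.007 0.02
-0.08 78 x -0.054 0.056 y -0.005 0.02
-0.07 74 x -0.044 0.048 y -0.014 0.02
-0.06 58 x -0.036 0.039 y -0.007 0.017
-0.05 35 x -0.064 0.032 y -0.018 0.017
-0.04 13 x -0.006 0.015 y -0.003 0.011
-0.03 18 x -0.004 0.015 y -0.003 0.014
-0.02 17 x -0.001 0.015 y -0.002 0.013
-0.01 3 x -0.004 0.011 y -0.004 0.01
```

```bash
python3 - <<'E'
from h import *
from rig import arm,optics
th=np.radians(-97); Z=.108; r=.090
arm.movel(*pose(th,.045,Z,r,-1),velocity=.05)
arm.movel(*pose(th,.018,Z,r,-1),velocity=.05)
for t in np.linspace(th,TGT-np.radians(12),9)[1:]:
    arm.movel(*pose(t,.015,Z,r,-1),velocity=.045)
    s=arm.sense(); print(round(s["clock"],2),np.degrees(t).round(1),np.round(s["position"],4),np.round(s["ft_force"],2))
for n in("top","scene"):
    c=optics.read_camera(n); pickle.dump(c,open(n+"2.pkl","wb")); q=tabang(c); print(n,len(q))
    w=(140,270,230,390) if n=="top" else (100,260,220,400)
    cv2.imwrite(f"pics/{n}2.png",cv2.resize(c["img"][w[0]:w[1],w[2]:w[3],::-1],None,fx=3.6,fy=3.6))
E
```

```text
5.89 -86.7 [0.5464 0.0627 0.108 ] [ 0.07 -0.14  0.93]
6.41 -76.4 [0.5629 0.0624 0.108 ] [-0.04 -0.09  0.76]
6.92 -66.2 [0.5791 0.065  0.108 ] [ 0.79 -0.23  0.91]
7.44 -55.9 [0.5945 0.0704 0.108 ] [ 0.24 -0.49  0.84]
7.96 -45.6 [0.6087 0.0785 0.108 ] [-0.98 -0.14 -0.91]
8.47 -35.3 [0.6212 0.0891 0.108 ] [-0.42  0.45 -0.7 ]
8.99 -25.0 [0.6316 0.1016 0.108 ] [ 0.31 -0.01  0.42]
9.51 -14.8 [0.6397 0.1159 0.108 ] [-0.15 -0.53  0.56]
top 4
scene 105
```

View pics/scene2.png

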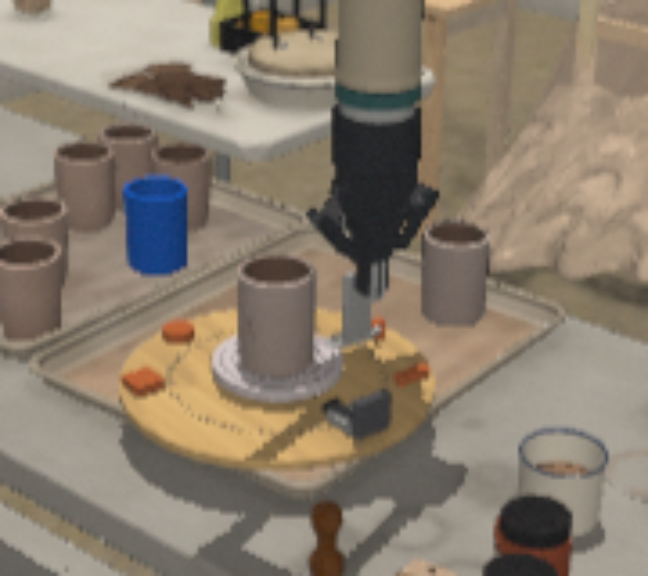

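View pics/top2.png

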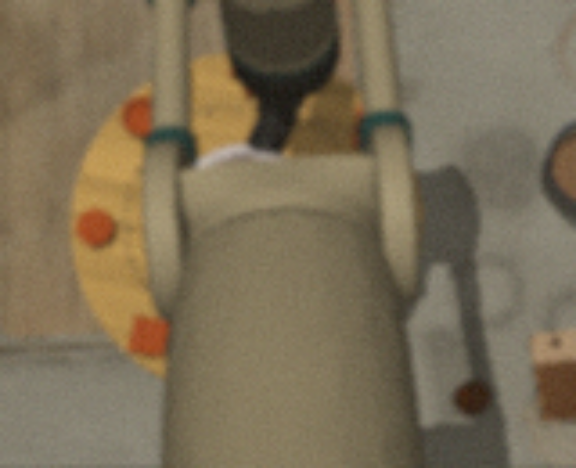

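```bash
cat >> h.py <<'E'
def tabscene(c):
    q=tabang(c); P=cloud(c); dx=P[...,:2]-C; r=np.hypot(dx[...,0],dx[...,1])
    m=(P[...,2]>.085)&(P[...,2]<.131)&(r>.062)&(r<.108)&(c["img"].max(-1)>95)&(c["img"].max(-1)<220)
    m=cv2.morphologyEx(m.astype(np.uint8),cv2.MORPH_OPEN,np.ones((3,3)))>0
    return P[m],m
E
python3 - <<'E'
from h import *
for f in("cam0","c1","scene2"):
    c=pickle.load(open(f+".pkl","rb")); c=c.get("scene",c)
    q,m=tabscene(c); d=q[:,:2]-C
    uv=np.argwhere(m); print(f,len(q),uv.min(0),uv.max(0),np.degrees(np.arctan2(*d.mean(0)[::-1])).round(1),np.hypot(*d.mean(0)).round(4),q.min(0).round(3),q.max(0).round(3))
    print(np.linalg.svd(d-d.mean(0),full_matrices=False)[2][0].round(3))
E
```

```text
cam0 106 [191 312] [205 319] -98.0 0.0882 [0.539 0.051 0.085] [0.552 0.082 0.128]
[-0.032 -0.999]
c1 93 [192 312] [204 319] -98.0 0.089 [0.54  0.052 0.086] [0.55  0.082 0.129]
[0.07  0.998]
scene2 62 [177 315] [187 322] -16.9 0.0783 [0.621 0.114 0.085] [0.648 0.138 0.127]
[ 0.923 -0.385]
```

```bash
python3 - <<'E'
from h import *
from rig import arm,optics
Z=.108; r=.090
t0=TGT-np.radians(12)
for t in np.linspace(t0,TGT-np.radians(.5),3)[1:]: arm.movel(*pose(t,.015,Z,r,-1),velocity=.03)
arm.wait(.3)
arm.movel(*pose(t,.06,Z,r,-1),velocity=.1)
arm.movel(*pose(t,.06,.22,r,-1),velocity=.2)
arm.move_ptp(*brk(.30,.22,-1))
print(arm.sense()["clock"],arm.sense()["position"])
for n in("top","scene"):
    c=optics.read_camera(n); pickle.dump(c,open(n+"3.pkl","wb"))
    w=(140,270,230,390) if n=="top" else (100,260,220,400)
    cv2.imwrite(f"pics/{n}3.png",cv2.resize(c["img"][w[0]:w[1],w[2]:w[3],::-1],None,fx=4 if n=="top" else 3.6,fy=4 if n=="top" else 3.6))
    q,m=tabscene(c); d=q[:,:2]-C
    if len(q): print(n,len(q),np.degrees(np.arctan2(*d.mean(0)[::-1])).round(1),q.mean(0))
E
```

```text
13.1833 [ 0.50119899 -0.14077601  0.2197352 ]
top 27 -3.6 [0.6416964  0.14804083 0.12706238]
scene 90 -4.8 [0.63891541 0.14650216 0.10869149]
```

View pics/scene3.png

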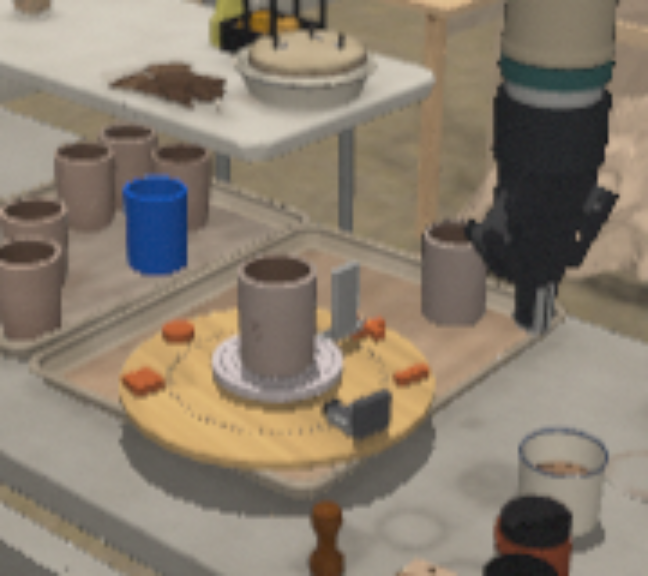

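View pics/top3.png

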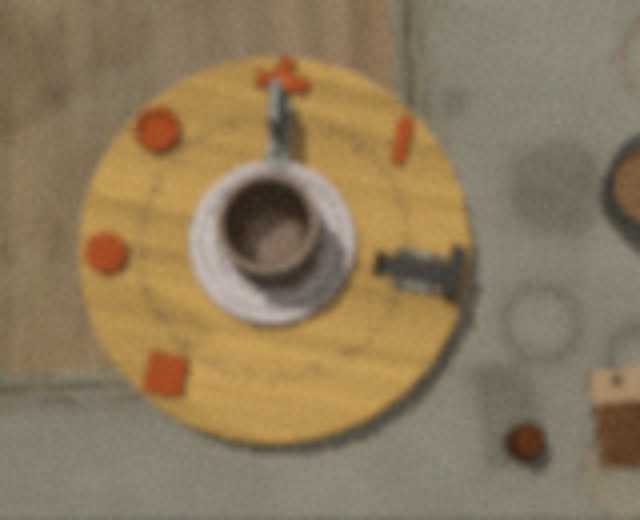

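```bash
python3 - <<'E'
from h import *
from rig import arm,optics
arm.movel(*brk(.175,.2,-1),velocity=.15)
arm.movel(*brk(.175,.067,-1),velocity=.12)
f0=np.array(arm.sense()["ft_force"]); a=YAW-np.pi/2; n=np.array([np.cos(a),np.sin(a),0])
for r in [.16,.150,.145,.140,.136,.133,.131,.130,.129,.128,.127]:
    arm.movel(*brk(r,.067,-1),velocity=.03)
    s=arm.sense(); F=(np.array(s["ft_force"])-f0)@n; print(r,np.hypot(*(s["position"][:2]-C)).round(4),F.round(2))
    if F>12: break
arm.wait(.3)
arm.movel(*brk(.175,.067,-1),velocity=.1)
arm.movel(*brk(.175,.2,-1),velocity=.2)
arm.move_ptp(*brk(.30,.22,-1))
arm.wait(.3)
print(arm.sense()["clock"],arm.sense()["position"])
for n in("top","scene"):
    c=optics.read_camera(n); pickle.dump(c,open(n+"4.pkl","wb"))
    w=(140,270,230,390) if n=="top" else (100,260,220,400)
    cv2.imwrite(f"pics/{n}4.png",cv2.resize(c["img"][w[0]:w[1],w[2]:w[3],::-1],None,fx=4 if n=="top" else 3.6,fy=4 if n=="top" else 3.6))
    q,m=tabscene(c); d=q[:,:2]-C
    print(n,len(q),np.degrees(np.arctan2(*d.mean(0)[::-1])).round(1),q.mean(0))
    for f in (n+"3",n+"4"):
        P=cloud(pickle.load(open(f+".pkl","rb"))); L=P[...,:2]-C; rr=L@np.array([np.cos(a),np.sin(a)]); tt=L@np.array([-np.sin(a),np.cos(a)])
        k=(abs(tt)<.014)&(rr>.09)&(rr<.15)&(P[...,2]>.076)&(P[...,2]<.1)
        if k.any(): print(f,"thumb r",k.sum(),np.percentile(rr[k],[5,50,95]).round(4))
E
```

```text
0.16 0.1598 -0.36
0.15 0.1498 0.27
0.145 0.1448 -1.14
0.14 0.1399 0.18
0.136 0.1357 0.53
0.133 0.1327 0.82
0.131 0.1308 2.11
0.13 0.13 1.88
0.129 0.1296 4.37
0.128 0.1296 6.81
0.127 0.1296 10.17
21.7083 [ 0.50058166 -0.14023392  0.21965447]
top 15 -3.3 [0.63496957 0.14881829 0.12806037]
top3 thumb r 37 [0.1253 0.1297 0.1342]
top4 thumb r 36 [0.1102 0.1147 0.1188]
scene 95 -5.0 [0.63795539 0.14629247 0.10827438]
scene3 thumb r 32 [0.126  0.1312 0.1369]
scene4 thumb r 34 [0.112  0.1168 0.121 ]
```

View pics/scene4.png

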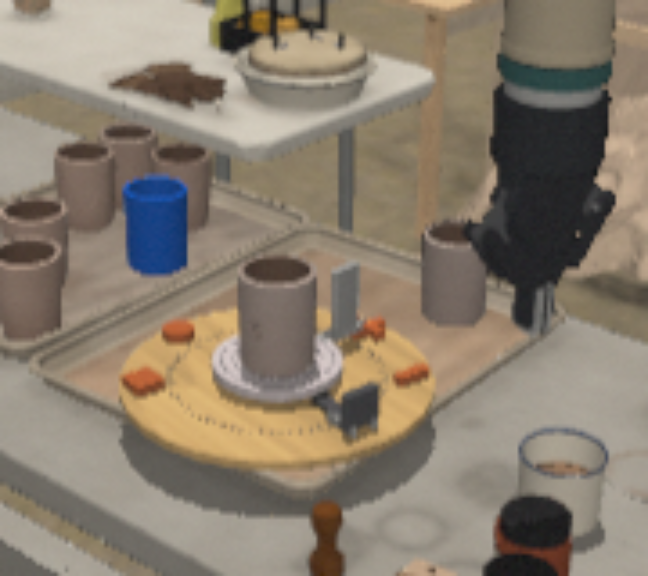

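View pics/top4.png

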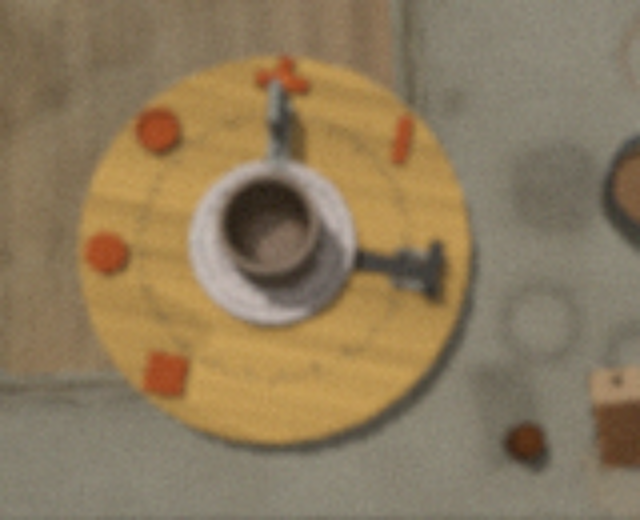

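The brake's thumb plate has gone in 15 mm. The pointer is on the cross, and the hand is well clear.

```bash
python3 -c "
from rig import arm
arm.close_job()"
```

```text
the job is handed in; nothing more can be done
```

I turned the wheel about 94° anticlockwise by pushing the near side of the tab with shut fingers. I stopped with the pointer on the cross and drew back to check it. Then I pushed the thumb plate to its firm stop, moved the hand clear and handed the job in. The job reports no verdict, so these are my own last checks, at about 22 s of the 58 s allowed:

- **Pointer:** the target direction is -2.75° in world angle. The top view put the tab at about -3.3°. The scene view put it at about -2.4°, after allowing for seeing only its near face. The two differ by about 1°. Either reading is about 1 mm from the cross centre, against the 10 mm allowed.
- **Brake:** the thumb plate moved inward by about 15 mm in both views, and the force rose to about 10 N at the stop.
- **Tumbler:** it looks upright in both final pictures. I measured its rim about 4 mm off the axis at the start and did not measure it again.
- **Bystanders:** those in the final crops look as they were. The crops did not cover all of them, and I took no measurements of them at the end.

No check failed.

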